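# Clamp the specimen with the vice's loose crank

## Robot

A 7-joint arm with a two-finger parallel gripper is mounted at the origin on the work surface. World frame = base frame: x ahead of the robot, y to its left, z up, the work surface at z = 0. Lengths are in mm, angles in rad, forces in N, time in s.
With the tool pointing down it reaches from about 400 to 875 mm from the base axis. Payload 4.4 kg.
Tool frame: the origin (TCP) lies at the very end of the fingers, on their centre line; the grasp point (between the pads) lies 19 mm behind it; z points along the fingers, y is the direction in which the jaws open and shut (so a half turn about z gives the same grasp; the last joint's range is limited). The gripper opens to 85 mm and grips with 20 to 120 N. Pads are 22 mm wide; open, the fingers measure 114 mm over their backs; the gripper's body (76 mm by 85 mm) begins 54 mm behind the grasp point. The pads swing forward as they close: fully open they stand 13 mm farther back than shut.
Start: joints at [1.163, 0.628, 0.038, 1.517, -0.027, 0.996, -0.02], TCP at [217.897, -612.404, 231.313] pointing down, gripper open.
Joint ranges: [-3.06, 3.06], [-0.37, 2.12], [-1.25, 1.32], [0.18, 2.47], [-1.1, 4.24], [0.23, 1.98], [-2.94, 2.94]. Speed limits (rad/s): [2.57, 2.57, 3.14, 3.14, 3.14, 3.14, 3.14].

## Interface

Orientations are given as [roll, pitch, yaw] about the fixed x, y, z axes, in that order (R = Rz(yaw) Ry(pitch) Rx(roll)).
In Python, from cell import ctrl gives the robot as it stands.
- The arm moves only by the shell command python3 -m crank 'ROWS' [OPENING]. ROWS is JSON, a list that holds one entry, the list of rows, each a list of 6 numbers: the shift along the tool's x, y, z in units of 30 mm (1.0 is 30 mm), then the turn, a rotation vector about the tool's x, y, z in units of 6 degrees (1.0 is 6 degrees). In form: [[[tx, ty, tz, rx, ry, rz], ...]]. A call has 1 to 12 rows; each row shifts and turns the pose as measured when the row begins, along the tool's axes as they then stand; what a row does not reach is not made up. A row lasts 1/12 s, in which the tool goes at most 41.7 mm and 7.16 degrees, less where a joint would pass 70% of its speed; a pose out of reach is approached as far as the arm can. A call is refused whole if a number of a shift passes 1 or a number of a turn 1, either way. A call with a gripper value outside its range is refused whole. OPENING is the gripper command: -1 is fully open, 1 is shut, values between are in proportion, set as the call begins (- or left out, the last holds). The fingers move at their own pace and stop on an object; the grip force is fixed at half the most. Time passes only in rows, so rows that do not move let the fingers close. It gives the time, the measured TCP pose, the force and the opening at its end, in the units of the state.
- ctrl.read_state(): the state, without advancing time (a new reading comes with each control period).
- ctrl.get_image(name): name is "scene" or "top"; returns a dict with "color" (480x640x3 uint8, red, green, blue), "depth" (480x640 float32, mm along the optical axis (not along the pixel's ray), 0 where there is no reading), "camera_matrix" (3x3 intrinsics, pixels), "k1" (the pictures are not rectified: a ray, as slopes to the right and down, at radius r is drawn at 1 + k1 r^2 times it, then the intrinsics apply), "R" (3x3) and "t" (3): a world point X has camera coordinates R X + t. Camera axes: x right, y down, z forward; pixel columns grow to the right and rows downward; lengths in mm; the calibration is good to about 2 mm. A picture is of the moment at which its call begins.
- ctrl.finish_job(): hands the job in, once; it reports no verdict.
Trained networks look in a picture, given as the dict that the camera call returned (one of the last four; its "shot" number tells which), for a name from the list of things; names that differ only in an ending like _2 or _b are one class to them, and where a whole thing is asked for, a point or a joint stands for the part that bears it (a point fixed in the world has none). Each returns a list of dicts, best first, with "conf" (0 to 1); they miss things now and then, are a little off and sometimes report something else, mostly with a low value. They report only what shows in the picture. A call takes as long as a camera call.
- ctrl.search_frame(query, picture): "extent" ([centre column, centre row, width, height] in pixels, round what is visible of it).
The state is a dict: "clock": time; "qpos": joint angles; "qd": joint speeds; "tau": joint torques, N m; "eef_pos": TCP position; "tool_rot": TCP orientation; "force": force on the tool from outside, world axes, zero at the start; "torque": the same for the moment, N m; "width": finger opening in mm.
Only numpy, scipy, OpenCV 4.12 (cv2) and the standard library are available. Lean on these libraries where they do the work, as an engineer would, in place of code of your own. Each camera call takes 0.05 s, during which the arm holds its last target. There are 200 camera calls.

## Task

Take the loose crank out of its holder, lower it into the well of the specimen vice, feel with only light pressure for the hidden square until the crank drops fully home on it, then turn the crank clockwise (seen from above) until it comes to its stop and the specimen is clamped. Do not press hard before it has dropped in, nor force it at the stop. Leave the crank standing fully home in the well, let go of it, and leave the blue puck, the oil bottle and the dish where they are.

Things in the scene. Friction and masses are not known exactly. Their poses are not given: they have to be found in the camera images.
- crank: Loose steel crank, 0.28-0.56 kg, upright in the holder. Origin: centre of the foot (lower end of the sleeve); z up the sleeve, x along the arm. Sleeve round, 40 diameter, 60 long; in its foot a square socket 23.4 wide, 19 deep, sides square to the crank's x and y. Flat arm on top: z 60-70, 18 wide, x -17 to 73, black round knob 20 across at x = 60, z 70-104 (all mm).
- hub (a point): Centre of the crank's orange hub block on the sleeve axis above the arm, 84 mm above the foot; for gripping: 34 mm (crank x) by 20 mm (crank y, the grip width), 28 mm high (70 to 98 mm above the foot).
- holder: Fixed grey block 66 x 66 x 50 mm with a round hole, 42 mm across and 42 mm deep, in which the crank stands. Origin: centre of its underside.
- vice: Fixed white specimen vice; origin on the table under the well's axis. Drive block 74 x 74 x 70 mm high with the well; from it a bed 22 mm high runs to the vice's +y, to 183 mm, with a black moving jaw, the red specimen disc (36 mm across, fixed) and a black fixed jaw (60 mm high). Turning the crank clockwise drives the moving jaw to +y until it meets the specimen.
- well (a point): Centre of the well's mouth, on top of the drive block, 70 mm above the table; z up. Well: round, 42 mm across, 3 mm chamfer, 45 mm deep, flat floor; a black bristle seal (no resistance) hides the inside. On the floor's centre stands a steel square, 22 mm wide, 16 mm high. With its foot on top of the square the crank is 29 mm deep; fully home, 45 mm.
- drive (a joint): How far the hidden square has been turned clockwise, rad: starts at 0 to 0.2, rigid stop at 1.45 (specimen clamped). Takes 0.25 N m, stays where left. It does not tell the square's own angle: that cannot be seen and differs every time; at the start its sides lie anywhere from 6 to 83 degrees counterclockwise (from above) of the vice's x or y. The socket drops on within about 4 degrees.
- puck: Loose blue specimen puck, 30 mm in diameter, 20 mm high, origin at the centre of its underside. Bystander.
- oil: Loose small amber oil bottle, 32 mm in diameter, 70 mm high, origin at the centre of its underside. Bystander.
- dish: Loose white shallow dish, 84 mm in diameter, 16 mm high, origin at the centre of its underside. Bystander.

How it is judged (in metres and radians):
On the way, in this order (a step that is already met when the one before it is completed fails the run):
1. the crank has dropped home on the hidden square (foot at least 41 mm deep, within 3 mm of the well's axis) (z of crank in the frame of well below -0.041 m and horizontal distance between crank and well below 0.003 m and value of joint drive below 1.2 rad), for 0.2 s.
2. the drive has been turned clockwise to its stop with the crank home (value of joint drive above 1.35 rad and z of crank in the frame of well below -0.041 m), for 0.2 s.
At the end, for the whole second after the job is handed in: The drive stands at its stop (above 1.35 of 1.45 rad), the crank stands released, upright (within 0.1 rad) and at rest in the well, its foot at least 41 mm below the mouth (45 is fully home) and within 3 mm of the well's axis (all of step 2 and horizontal distance between crank and well below 0.003 m and angle between crank's own z axis and vertical below 0.1 rad and linear speed of crank below 0.01 m/s and contact force between crank and the arm below 0.1 N and contact force between crank and the fingers below 0.1 N); the robot touches nothing.
It fails at once if the crank is pressed on the vice with more than 40 N (summed over its contacts) before it has dropped home (z of crank in the frame of well above -0.041 m and contact force between crank and vice above 40 N).
It fails at once if the crank is forced in the vice with more than 100 N (summed over its contacts) (contact force between crank and vice above 100 N).
It fails at once if the vice is pushed or struck by the robot with more than 25 N (contact force between any of the arm, the fingers and vice above 25 N).
It fails at once if a bystander is moved more than 15 mm (distance of any of puck, oil, dish from where it was at the start of the episode above 0.015 m).
It also fails if it takes over 72 s, if anything falls off the work surface, if the arm or the gripper's body presses on something with over 40 N, if the wrist force passes 120 N, or if a joint passes its speed limit or range.

## Working session

There is one attempt and no reset: what is moved stays moved. The work goes in short steps, Python scripts to look and compute and a shell command to move; the robot and the scene stay as the last step left them, time stands still between calls to the robot, and variables do not carry over. Pictures are saved under pics/ and viewed, about 8 in all and at most 12, crops included, and the job is handed in when it is done.

```bash
mkdir -p pics; ls
cat > h.py <<'E'
import numpy as np,cv2
from cell import ctrl
def ray(im,u,v):
    K=im["camera_matrix"];d=np.array([(u-K[0,2])/K[0,0],(v-K[1,2])/K[1,1]]);s=d.copy()
    for _ in range(20): s=d/(1+im["k1"]*(s@s))
    R=np.array(im["R"]);t=np.array(im["t"]);return -R.T@t, R.T@np.array([s[0],s[1],1.])
def atdepth(im,u,v,z): c,r=ray(im,u,v); return c+r*z
def atz(im,u,v,h): c,r=ray(im,u,v); return c+r*(h-c[2])/r[2]
def cloud(im):
    K=im["camera_matrix"];v,u=np.mgrid[0:480,0:640];d=np.stack([(u-K[0,2])/K[0,0],(v-K[1,2])/K[1,1]],-1);s=d.copy()
    for _ in range(20): s=d/(1+im["k1"]*(s**2).sum(-1,keepdims=True))
    z=im["depth"];p=np.dstack([s,np.ones_like(z)])*z[...,None]
    return (p-np.array(im["t"]))@np.array(im["R"])
def proj(im,X):
    c=np.array(im["R"])@X+im["t"];s=c[:2]/c[2];s=s*(1+im["k1"]*(s@s));K=im["camera_matrix"];return [K[0,0]*s[0]+K[0,2],K[1,1]*s[1]+K[1,2]]
E
python3 - <<'E'
from h import *
np.set_printoptions(precision=1,suppress=True)
ims=[]
for n in("scene","top"):
    im=ctrl.get_image(n);ims.append(im);cv2.imwrite(f"pics/{n}0.png",im["color"][...,::-1]);C=cloud(im)
    print(n,"cam",-np.array(im["R"]).T@im["t"],im["k1"],(im["depth"]>0).mean())
    for q in["crank","hub","holder","vice","drive","puck","oil","dish"]:
        for r in ctrl.search_frame(q,im)[:2]:
            e=np.array(r["extent"]);u,v=int(e[0]),int(e[1]);print(q,round(r["conf"],2),e,C[v,u])
print({k:np.round(v,3) for k,v in ctrl.read_state().items()})
E
```

```text
pics
scene cam [1023.9 -509.9  596.3] 0.0313458337906074 0.9963509114583333
crank 0.79 [281.2 289.6  42.6  67.9] [ 569.  -176.3   78.5]
hub 0.56 [283.4 291.9  41.7  69.6] [ 601.8 -197.6  110.9]
holder 0.85 [276.6 314.1  65.3  73.3] [ 577.3 -192.5   50.7]
holder 0.26 [400.8 213.8 112.4 102.9] [550.6  68.1  72.6]
vice 0.86 [401.4 212.8 107.4 103.2] [549.6  71.4  72.3]
puck 0.93 [350.7 295.8  23.2  22. ] [593.7 -75.9  22.7]
oil 0.95 [298.9 380.3  28.   50. ] [ 675.4 -237.3   47.8]
dish 0.62 [275.6 223.1  47.9  34. ] [369.2 -34.6   3.8]
dish 0.42 [400.5 210.6 107.  104.9] [545.2  73.9  72.6]
top cam [ 379.2  -66.2 1078.8] -0.07949894881143962 0.9959407552083334
crank 0.8 [379.9 234.9  26.7  54.2] [ 576.5 -180.    81.5]
hub 0.95 [379.7 237.5  25.8  52.6] [ 566.3 -177.2  105.4]
holder 0.92 [372.8 253.1  44.3  43.1] [ 536.9 -164.2  106.3]
vice 0.86 [214.9 272.4 123.2  50.5] [508.7 129.2  39.4]
puck 0.45 [321.7 236.2  12.8  17.3] [583.3 -73.4  21.8]
oil 0.8 [401.6 196.1  16.2  13.9] [ 657.4 -226.8   51.9]
dish 0.75 [306.2 342.6  40.   43.8] [379.1 -46.1   1.8]
{'clock': np.float64(0.9), 'qpos': array([ 1.2,  0.6,  0. ,  1.5, -0. ,  1. , -0. ]), 'qd': array([-0.,  0., -0.,  0., -0.,  0.,  0.]), 'tau': array([ -0. , -56.3,   1.2, -19.4,   0. ,   0. ,  -0. ]), 'eef_pos': array([ 217.9, -612.4,  231.3]), 'tool_rot': array([ 3.1, -0. ,  0.3]), 'force': array([ 0.3, -0.2,  0.5]), 'torque': array([-0., -0.,  0.]), 'width': np.float64(85.367)}
```

```bash
python3 -c "
import cv2,numpy as np
a=cv2.imread('pics/scene0.png');b=cv2.imread('pics/top0.png');print(a.shape)"
```

```text
(480, 640, 3)
```

View pics/top0.png

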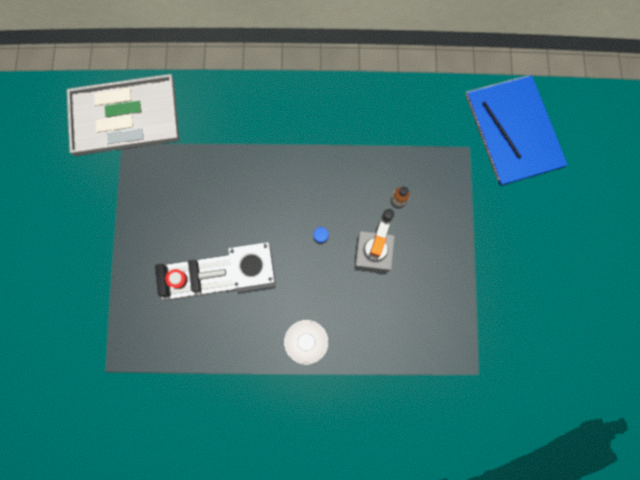

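View pics/scene0.png

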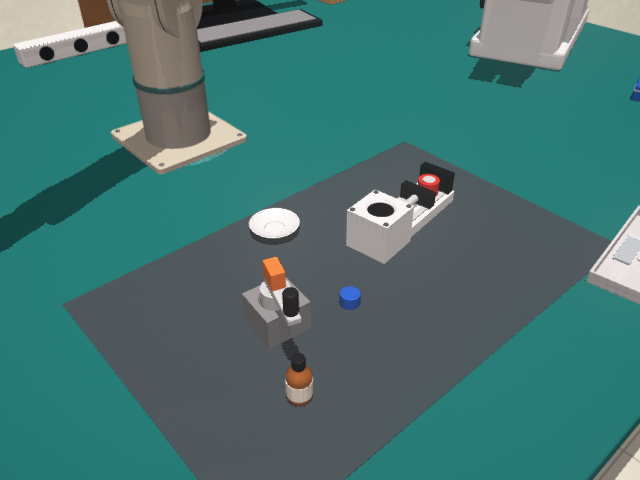

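```bash
cat > meas.py <<'E'
from h import *
np.set_printoptions(precision=1,suppress=True)
def tri(a,b):
    A=np.zeros((3,3));y=np.zeros(3)
    L=[ray(*a),ray(*b)]
    for c,r in L:
        r=r/np.linalg.norm(r);P=np.eye(3)-np.outer(r,r);A+=P;y+=P@c
    X=np.linalg.solve(A,y);return X,[np.linalg.norm(np.cross(X-c,r/np.linalg.norm(r))) for c,r in L]
def mask(im,name,roi):
    h=cv2.cvtColor(im["color"],cv2.COLOR_RGB2HSV);H,S,V=cv2.split(h)
    m={"orange":(H>5)&(H<20)&(S>180)&(V>120),"black":(V<50)}[name]
    o=np.zeros(m.shape,np.uint8);x0,y0,x1,y1=roi;o[y0:y1,x0:x1]=m[y0:y1,x0:x1]
    n,l,s,c=cv2.connectedComponentsWithStats(o);i=1+np.argmax(s[1:,4]);return (l==i).astype(np.uint8),c[i],s[i]
def boxfit(im,m,p0,dims=(34,20,28)):
    # fit top-view silhouette of box centre (x,y), yaw at given z, via soft IoU
    pass
E
python3 - <<'E'
from meas import *
s=ctrl.get_image("scene");t=ctrl.get_image("top")
ms,cs,ss=mask(s,"orange",(255,250,295,300));mt,ct,st=mask(t,"orange",(360,225,395,265))
print("orange",cs,ss,ct,st,tri((s,*cs),(t,*ct)))
ms2,ks,s2=mask(s,"black",(275,285,305,318));mt2,kt,s3=mask(t,"black",(378,205,398,225))
print("knob",ks,s2,kt,s3,tri((s,*ks),(t,*kt)))
ws,cw,sw=mask(s,"black",(360,195,402,222));wt,cv,sv=mask(t,"black",(235,250,268,282))
print("well",cw,sw,cv,sv,tri((s,*cw),(t,*cv)),atz(t,*cv,70),atz(s,*cw,70))
# silhouette fit of hub box: both views, x,y,z,yaw
from scipy.optimize import minimize
def sil(im,p,ups=4):
    x,y,z,w=p;R=np.array([[np.cos(w),-np.sin(w)],[np.sin(w),np.cos(w)]]);pts=[]
    for a in(-17,17):
        for b in(-10,10):
            for c in(-14,14): pts.append(proj(im,np.r_[R@[a,b]+[x,y],z+c]))
    return cv2.convexHull(np.array(pts,np.float32))
def cost(p):
    k=0
    for im,m in((s,ms),(t,mt)):
        h=sil(im,p);c=np.zeros((480*4,640*4),np.uint8);cv2.fillConvexPoly(c,np.int32((h+.5)*4*16),1,shift=4)
        M=cv2.resize(m,None,fx=4,fy=4,interpolation=cv2.INTER_NEAREST);k+=(c!=M).sum()/16
    return k
X=tri((s,*cs),(t,*ct))[0];K=tri((s,*ks),(t,*kt))[0];w=np.arctan2(*(K-X)[1::-1])
print("yaw0",np.degrees(w),cost([*X,w]))
r=minimize(cost,[*X,w],method="Nelder-Mead",options=dict(initial_simplex=np.array([[*X,w]]+[[*(X+4*np.eye(3)[i]),w] for i in range(3)]+[[*X,w+.2]])))
print(r.x,np.degrees(r.x[3]),r.fun,ms.sum()+mt.sum())
# holder: top-face points
for im,n in((s,"s"),(t,"t")):
    C=cloud(im);m=(np.abs(C[...,2]-50)<6)&(np.hypot(C[...,0]-540,C[...,1]+175)<60)
    P=C[m];print(n,len(P),cv2.minAreaRect(P[:,:2].astype(np.float32)),np.median(P[:,2]))
    m=(np.abs(C[...,2]-70)<6)&(np.hypot(C[...,0]-540,C[...,1]-70)<80)
    P=C[m];print(n,len(P),cv2.minAreaRect(P[:,:2].astype(np.float32)),np.median(P[:,2]))
f=lambda im,r:cv2.resize(im["color"][r[1]:r[3],r[0]:r[2],::-1],(400,300),interpolation=cv2.INTER_CUBIC)
cv2.imwrite("pics/c1.png",np.vstack([np.hstack([f(t,(345,195,425,255+20)),f(t,(215,235,295,295))]),np.hstack([f(s,(235,250,315,310)),f(s,(340,180,420,240))])]))
E
```

```text
orange [274.9 273.7] [263 258  22  33 414] [377.8 245.3] [372 237  13  18 128] (array([ 554. , -175.2,   93.8]), [np.float64(1.2854516761770471), np.float64(1.2854516761771513)])
knob [290.3 305.6] [283 294  16  23 281] [384.2 218. ] [383 217   3   3   4] (array([ 605.8, -190.1,   84.9]), [np.float64(0.486633169712187), np.float64(0.4866331697121701)])Traceback (most recent call last):
  File "<stdin>", line 7, in <module>
  File "meas.py", line 13, in mask
    n,l,s,c=cv2.connectedComponentsWithStats(o);i=1+np.argmax(s[1:,4]);return (l==i).astype(np.uint8),c[i],s[i]
                                                    ~~~~~~~~~^^^^^^^^^
    return _wrapfunc(a, 'argmax', axis=axis, out=out, **kwds)
    return bound(*args, **kwds)
ValueError: attempt to get argmax of an empty sequence
```

```bash
sed -i 's/"black":(V<50)/"black":(V<thr)/; s/def mask(im,name,roi)/def mask(im,name,roi,thr=50)/' meas.py
cat >> meas.py <<'E'
def hubfit(s,t,rs,rt,z0=None):
    from scipy.optimize import minimize
    ms,cs,_=mask(s,"orange",rs);mt,ct,_=mask(t,"orange",rt)
    def sil(im,p):
        x,y,z,w=p;R=np.array([[np.cos(w),-np.sin(w)],[np.sin(w),np.cos(w)]])
        return cv2.convexHull(np.array([proj(im,np.r_[R@[a,b]+[x,y],z+c]) for a in(-17,17) for b in(-10,10) for c in(-14,14)],np.float32))
    def cost(p,views):
        k=0
        for im,m in views:
            c=np.zeros((1920,2560),np.uint8);cv2.fillConvexPoly(c,np.int32((sil(im,p)+.5)*64),1,shift=4)
            k+=(c!=cv2.resize(m,(2560,1920),interpolation=cv2.INTER_NEAREST)).sum()/16
        return k
    X=tri((s,*cs),(t,*ct))[0]
    out=[]
    for views in(((s,ms),(t,mt)),):
        best=None
        for w in np.radians([-60,-30,0,30,60,90]):
            r=minimize(cost,[*X,w],args=(views,),method="Nelder-Mead",options=dict(maxiter=120,initial_simplex=np.array([[*X,w]]+[[*(X+4*np.eye(3)[i]),w] for i in range(3)]+[[*X,w+.2]])))
            if best is None or r.fun<best.fun: best=r
        out.append((best.x,np.degrees(best.x[3]),best.fun,int(ms.sum()),int(mt.sum())))
    return X,out
E
python3 - <<'E'
from meas import *
s=ctrl.get_image("scene");t=ctrl.get_image("top")
print(hubfit(s,t,(255,250,295,300),(360,225,395,265)))
f=lambda im,r:cv2.resize(im["color"][r[1]:r[3],r[0]:r[2],::-1],(400,300),interpolation=cv2.INTER_CUBIC)
cv2.imwrite("pics/c1.png",np.vstack([np.hstack([f(t,(345,205,425,265)),f(t,(215,235,295,295))]),np.hstack([f(s,(235,250,315,310)),f(s,(340,180,420,240))])]))
for th in(60,80):
  ws,cw,sw=mask(s,"black",(362,197,398,222),th)
  for tt in (60,80,): 
    try: wt,cv,sv=mask(t,"black",(240,252,265,280),tt)
    except Exception: continue
    print("well",cw,sw,cv,sv,tri((s,*cw),(t,*cv)),atz(t,*cv,70),atz(s,*cw,70))
mt2,kt,s3=mask(t,"black",(378,205,398,225),75);ms2,ks,s2=mask(s,"black",(275,285,305,318));print("knob",s3,atz(t,*kt,110),tri((s,*ks),(t,*kt)))
for im,n in((s,"s"),(t,"t")):
    C=cloud(im)
    for z,x,y,r in((50,540,-175,60),(70,540,70,80)):
        m=(np.abs(C[...,2]-z)<6)&(np.hypot(C[...,0]-x,C[...,1]-y)<r)
        P=C[m];print(n,len(P),cv2.minAreaRect(P[:,:2].astype(np.float32)),np.median(P[:,2]))
E
```

```text
(array([ 553.8, -175. ,   93.5]), [(array([ 551.6, -172.8,   91.4,   -0.5]), np.float64(-28.61889957526652), np.float64(311.75), 418, 132)])
well [380.2 209.4] [368 203  25  13 258] [250.9 264.3] [242 256  19  19 226] (array([520.2,  56.2,  68.8]), [np.float64(0.35248579789658113), np.float64(0.35248579789650647)]) [519.8  55.8  70. ] [521.5  55.3  70. ]
well [380.2 209.4] [368 203  26  14 272] [250.9 264.3] [242 256  19  19 226] (array([520.2,  56.2,  68.9]), [np.float64(0.4110187398914521), np.float64(0.411018739891481)]) [519.8  55.8  70. ] [521.5  55.4  70. ]
knob [382 210  11  12  77] [ 605.  -191.7  110. ] (array([ 609.7, -194. ,   90.2]), [np.float64(0.23005679014811975), np.float64(0.23005679014819)])
s 914 ((553.863037109375, -174.5794219970703), (67.41094207763672, 68.533203125), 82.90727233886719) 50.860494112215434
s 1587 ((520.2716674804688, 56.455101013183594), (76.4653549194336, 77.56011199951172), 9.183741569519043) 70.80148709066685
t 762 ((551.4049682617188, -174.53170776367188), (66.42076110839844, 66.59880065917969), 83.27621459960938) 49.7756871309654
t 1516 ((518.329833984375, 55.57221221923828), (74.8652114868164, 74.91712188720703), 9.382987022399902) 69.50316837348643
```

View pics/c1.png

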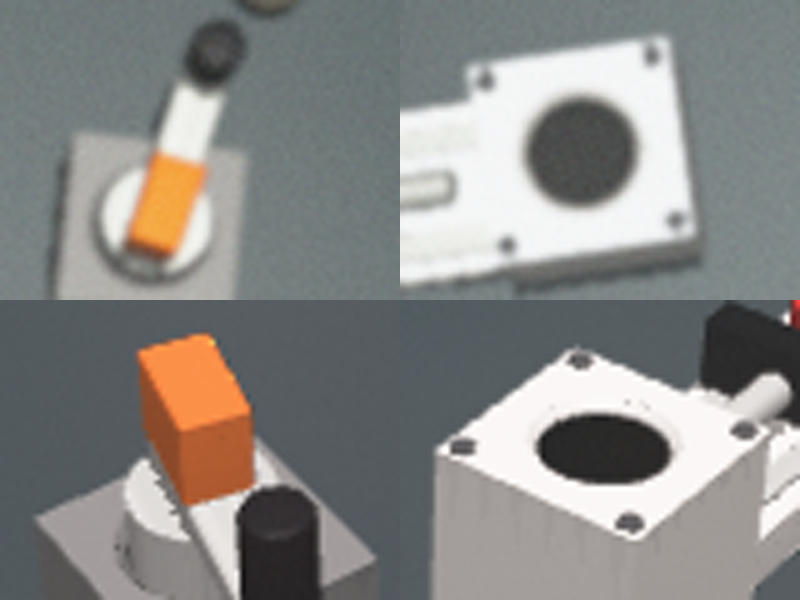

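```bash
cat > d.py <<'E'
import sys;from h import *
from scipy.spatial.transform import Rotation as Ro
np.set_printoptions(precision=3,suppress=True)
def rep(x,y,z,yaw):
    s=ctrl.read_state();R=Ro.from_euler("xyz",s["tool_rot"]);T=Ro.from_euler("xyz",[np.pi,0,np.radians(yaw)])
    d=R.inv().apply(np.array([x,y,z])-s["eef_pos"])/30;r=np.degrees((R.inv()*T).as_rotvec())/6
    dT=T.inv().apply(np.array([x,y,z])-s["eef_pos"])/30
    print("t",s["clock"],"pos",s["eef_pos"],"rpy",np.degrees(s["tool_rot"]),"q",s["qpos"],"F",s["force"],"w",s["width"])
    print("shift units",d,"turn units",r,"shift after turn",dT)
if __name__=="__main__": rep(*map(float,sys.argv[1:]))
E
python3 d.py 552.6 -174.5 200 161.5; python3 -m crank '[[[0,0,0,0,0,1],[0,0,0,0,0,1]]]'; python3 d.py 552.6 -174.5 200 161.5
```

```text
t 1.1 pos [ 217.89  -612.404  231.331] rpy [179.999  -0.002  19.58 ] q [ 1.163  0.628  0.039  1.517 -0.027  0.996 -0.02 ] F [ 0.688  0.797 -0.299] w 85.359422524847
shift units [ 15.404 -10.014   1.045] turn units [  0.001   0.    -23.653] shift after turn [-5.949 17.383  1.044]
clock: 1.27
eef_pos: [217.8, -612.5, 231.4]
tool_rot: [-3.142, -0.001, 0.127]
force: [-0.6, 0.9, 0.5]
width: 85.2
t 1.2667 pos [ 217.753 -612.462  231.357] rpy [-179.996   -0.043    7.25 ] q [ 1.13   0.63   0.097  1.519 -0.069  0.996 -0.199] F [-0.558  0.924  0.487] w 85.21699408193402
shift units [ 12.914 -13.073   1.056] turn units [  0.009  -0.003 -25.708] shift after turn [-5.953 17.386  1.045]
```

```bash
cat > fit2.py <<'E'
from meas import *
s=ctrl.get_image("scene")
X=np.array([550,-175,90.]);print(X,proj(s,X),atz(s,*proj(s,X),90))
t=ctrl.get_image("top");print(proj(t,X),atz(t,*proj(t,X),90))
m,c,st=mask(t,"orange",(360,225,395,265));r=cv2.minAreaRect(cv2.findNonZero(m));b=cv2.boxPoints(r);print(r,[atz(t,*p,106)[:2] for p in b])
E
python3 fit2.py
```

```text
[ 550. -175.   90.] [np.float64(272.2213650821964), np.float64(274.3533256346643)] [ 550. -175.   90.]
[np.float64(376.9570151853016), np.float64(247.35003229851324)] [ 550. -175.   90.]
((377.5973205566406, 245.68377685546875), (8.160883903503418, 16.83641815185547), 17.10272979736328) [array([ 537.7, -162.9]), array([ 567.1, -172. ]), array([ 562.9, -186.1]), array([ 533.5, -176.8])]
```

```bash
python3 -m crank '[[[0,0,0,0,0,-1],[0,0,0,0,0,-1],[0,0,0,0,0,-1],[0,0,0,0,0,-1],[0,0,0,0,0,-1],[0,0,0,0,0,-1],[0,0,0,0,0,-1],[0,0,0,0,0,-1],[0,0,0,0,0,-1],[0,0,0,0,0,-1],[0,0,0,0,0,-1],[0,0,0,0,0,-1]]]' -1
python3 -m crank '[[[0,0,0,0,0,-1],[0,0,0,0,0,-1],[0,0,0,0,0,-1],[0,0,0,0,0,-1],[0,0,0,0,0,-1],[0,0,0,0,0,-1],[0,0,0,0,0,-1],[0,0,0,0,0,-1],[0,0,0,0,0,-1],[0,0,0,0,0,-1],[0,0,0,0,0,-1],[0,0,0,0,0,-1]]]'; python3 d.py 552 -174.5 180 162.5
```

```text
clock: 2.37
eef_pos: [218.0, -612.8, 231.9]
tool_rot: [-3.14, 0.003, 1.49]
force: [0.0, 0.4, -0.6]
width: 85.4
clock: 3.37
eef_pos: [215.9, -614.9, 233.4]
tool_rot: [-3.133, -0.0, 2.851]
force: [0.1, -0.9, -0.3]
width: 85.5
t 3.3667 pos [ 215.856 -614.903  233.413] rpy [-179.497   -0.018  163.368] q [ 1.544  0.693 -0.632  1.505  0.449  1.085  2.093] F [ 0.133 -0.862 -0.315] w 85.46573237678743
shift units [-6.535 17.288  1.627] turn units [-0.084 -0.002  0.145] shift after turn [-6.272 17.37   1.78 ]
```

```bash
python3 -m crank '[[[-0.36,0.98,0,-0.08,0,0.14],[-0.36,1,0,0,0,0],[-0.36,1,0,0,0,0],[-0.36,1,0,0,0,0],[-0.36,1,0,0,0,0],[-0.36,1,0,0,0,0],[-0.36,1,0,0,0,0],[-0.36,1,0,0,0,0],[-0.36,1,0,0,0,0],[-0.36,1,0,0,0,0],[-0.36,1,0,0,0,0],[-0.36,1,0,0,0,0]]]'; python3 d.py 552 -174.5 180 162.5
```

```text
clock: 4.37
eef_pos: [442.9, -307.2, 231.1]
tool_rot: [-3.13, 0.003, 2.859]
force: [-0.0, -0.4, 0.6]
width: 85.6
t 4.3667 pos [ 442.852 -307.157  231.094] rpy [-179.338    0.156  163.817] q [ 0.985  0.535 -0.657  1.822  0.417  0.92   1.426] F [-0.045 -0.393  0.61 ] w 85.63672335231634
shift units [-2.257  5.28   1.648] turn units [-0.11   0.027  0.219] shift after turn [-2.14   5.311  1.703]
```

```bash
python3 -m crank '[[[-0.36,0.9,0.3,-0.11,0.03,0.22],[-0.36,0.9,0.3,0,0,0],[-0.36,0.9,0.3,0,0,0],[-0.36,0.9,0.3,0,0,0],[-0.36,0.9,0.3,0,0,0],[-0.3,0.7,0.2,0,0,0],[0,0,0,0,0,0]]]'; python3 d.py 552 -174.5 75 162.5
```

```text
clock: 4.95
eef_pos: [559.2, -162.9, 181.0]
tool_rot: [3.139, 0.011, 2.867]
force: [0.9, 1.6, 1.0]
width: 85.2
t 4.95 pos [ 559.23  -162.907  181.042] rpy [179.857   0.605 164.293] q [ 0.619  0.651 -0.609  1.763  0.471  0.866  1.094] F [0.857 1.625 0.972] w 85.19696011628747
shift units [ 0.165 -0.446  3.532] turn units [0.025 0.1   0.299] shift after turn [ 0.114 -0.441  3.535]
```

```bash
python3 -m crank '[[[0.12,-0.44,0,0.02,0.1,0.3],[0,0,0,0,0,0],[0,0,0,0,0,0]]]'; python3 d.py 552 -174.5 75 162.5
```

```text
clock: 5.2
eef_pos: [551.6, -175.4, 180.9]
tool_rot: [-3.141, -0.001, 2.841]
force: [0.2, 0.1, 0.0]
width: 85.2
t 5.2 pos [ 551.619 -175.441  180.903] rpy [-179.976   -0.073  162.771] q [ 0.638  0.65  -0.603  1.762  0.463  0.877  1.097] F [0.157 0.089 0.008] w 85.15883658644583
shift units [-0.007  0.035  3.53 ] turn units [-0.004 -0.012  0.045] shift after turn [-0.003  0.034  3.53 ]
```

```bash
python3 -m crank '[[[0,0.03,0.6,0,0,0.04],[0,0,0.7,0,0,0],[0,0,0.7,0,0,0],[0,0,0.7,0,0,0],[0,0,0.5,0,0,0],[0,0,0.3,0,0,0],[0,0,0,0,0,0],[0,0,0,0,0,0]]]'; python3 d.py 552 -174.5 75 162.5
python3 - <<'E'
from h import *
s=ctrl.get_image("scene");t=ctrl.get_image("top")
f=lambda im,r:cv2.resize(im["color"][r[1]:r[3],r[0]:r[2],::-1],(400,300),interpolation=cv2.INTER_CUBIC)
cv2.imwrite("pics/c2.png",np.hstack([f(t,(325,190,445,280)),f(s,(215,230,335,320))]))
E
```

```text
clock: 5.87
eef_pos: [548.5, -191.5, 76.0]
tool_rot: [-3.133, 0.006, 2.82]
force: [0.3, -0.1, 1.1]
width: 85.4
t 5.8667 pos [ 548.51  -191.463   76.029] rpy [-179.508    0.354  161.57 ] q [ 0.589  0.784 -0.492  1.837  0.588  0.664  0.995] F [ 0.32  -0.058  1.068] w 85.36234710234578
shift units [0.069 0.573 0.029] turn units [-0.082  0.058 -0.155] shift after turn [0.059 0.574 0.034]
```

View pics/c2.png

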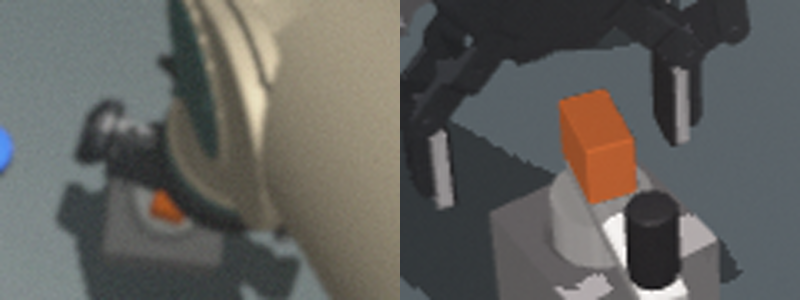

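The scene crop shows the hub between the open fingers, which are off-centre by a lateral drift of 17 mm. I'll correct that before closing.

```bash
python3 -m crank '[[[0.03,0.29,0.02,-0.08,0.06,-0.15],[0.03,0.28,0,0,0,0],[0,0,0,0,0,0],[0,0,0,0,0,0]]]'; python3 d.py 552 -174.5 75 162.5
```

```text
clock: 6.3
eef_pos: [555.2, -172.7, 79.2]
tool_rot: [3.14, 0.006, 2.838]
force: [0.1, -0.7, 0.3]
width: 85.1
t 6.3 pos [ 555.246 -172.732   79.2  ] rpy [179.897   0.351 162.578] q [ 0.569  0.782 -0.505  1.834  0.58   0.67   0.99 ] F [ 0.106 -0.673  0.298] w 85.10822115332464
shift units [ 0.086 -0.089  0.139] turn units [0.017 0.059 0.013] shift after turn [ 0.085 -0.089  0.14 ]
```

```bash
python3 -m crank '[[[0.08,-0.09,0.14,0.02,0.06,0.01],[0,0,0,0,0,0],[0,0,0,0,0,0]]]'; python3 d.py 552 -174.5 75 162.5
```

```text
clock: 6.55
eef_pos: [552.7, -173.9, 75.4]
tool_rot: [-3.141, 0.001, 2.838]
force: [-0.6, -0.6, 0.8]
width: 85.7
t 6.55 pos [ 552.729 -173.861   75.446] rpy [-179.977    0.047  162.62 ] q [ 0.569  0.787 -0.502  1.836  0.583  0.668  0.99 ] F [-0.597 -0.616  0.773] w 85.71746729134381
shift units [ 0.017 -0.028  0.015] turn units [-0.004  0.008  0.02 ] shift after turn [ 0.017 -0.028  0.015]
```

Good. Close.

```bash
python3 -m crank '[[[0,-0.02,0,0,0,0.02],[0,0,0,0,0,0],[0,0,0,0,0,0],[0,0,0,0,0,0],[0,0,0,0,0,0],[0,0,0,0,0,0],[0,0,0,0,0,0],[0,0,0,0,0,0],[0,0,0,0,0,0]]]' 1; python3 d.py 552 -174.5 75 162.5
```

```text
clock: 7.3
eef_pos: [552.1, -175.5, 75.2]
tool_rot: [-3.141, 0.0, 2.835]
force: [0.3, -0.0, 1.0]
width: 19.1
t 7.3 pos [ 552.114 -175.46    75.198] rpy [-179.938    0.017  162.408] q [ 0.571  0.788 -0.5    1.836  0.583  0.668  0.989] F [ 0.297 -0.032  0.991] w 19.08412684885357
shift units [0.013 0.029 0.007] turn units [-0.01   0.003 -0.015] shift after turn [0.013 0.029 0.007]
```

```bash
python3 -m crank '[[[0,0,-0.2,0,0,0],[0,0,-0.3,0,0,0],[0,0,-0.3,0,0,0],[0,0,-0.3,0,0,0],[0,0,-0.3,0,0,0],[0,0,-0.4,0,0,0],[0,0,-0.4,0,0,0],[0,0,-0.4,0,0,0],[0,0,-0.4,0,0,0],[0,0,-0.2,0,0,0],[0,0,0,0,0,0]]]'; python3 d.py 519 55 180 162.5
```

```text
clock: 8.22
eef_pos: [548.0, -174.5, 180.2]
tool_rot: [-3.14, -0.007, 2.835]
force: [0.9, -0.3, -4.2]
width: 19.1
t 8.2167 pos [ 547.977 -174.513  180.153] rpy [-179.885   -0.388  162.445] q [ 0.638  0.649 -0.603  1.768  0.463  0.878  1.089] F [ 0.88  -0.319 -4.186] w 19.05501670938285
shift units [3.228 7.003 0.013] turn units [-0.019 -0.065 -0.009] shift after turn [3.222 7.006 0.005]
```

```bash
python3 -m crank '[[[0.2,0.4,0,0,0,0],[0.3,0.65,0,0,0,0],[0.3,0.7,0,0,0,0],[0.3,0.7,0,0,0,0],[0.3,0.7,0,0,0,0],[0.3,0.7,0,0,0,0],[0.3,0.7,0,0,0,0],[0.3,0.7,0,0,0,0],[0.3,0.6,0,0,0,0],[0.2,0.4,0,0,0,0],[0.1,0.2,0,0,0,0],[0,0,0,0,0,0]]]'; python3 d.py 519 55 160 186
```

```text
clock: 9.22
eef_pos: [511.1, 52.8, 175.3]
tool_rot: [-3.137, -0.024, 2.837]
force: [0.5, -0.5, -3.8]
width: 19.2
t 9.2167 pos [511.087  52.849 175.299] rpy [-179.761   -1.361  162.542] q [ 0.249  0.584 -0.601  1.921  0.438  0.795  0.67 ] F [ 0.527 -0.465 -3.826] w 19.236416551602947
shift units [-0.242  0.15   0.504] turn units [ 0.007 -0.232 -3.909] shift after turn [-0.27   0.044  0.51 ]
```

```bash
python3 -m crank '[[[0,0,0,0,-0.23,-0.9],[0,0,0,0,0,-1],[0,0,0,0,0,-1],[0,0,0,0,0,-1],[0,0,0,0,0,0]]]'; python3 d.py 519 55 150 186
```

```text
clock: 9.63
eef_pos: [508.9, 49.5, 173.8]
tool_rot: [-3.134, -0.005, -3.021]
force: [0.0, -0.6, -4.3]
width: 19.3
t 9.6333 pos [508.887  49.548 173.794] rpy [-179.575   -0.285 -173.064] q [ 0.314  0.601 -0.708  1.944  0.547  0.803  0.989] F [ 0.015 -0.562 -4.339] w 19.34600835255804
shift units [-0.361  0.146  0.79 ] turn units [-0.071 -0.047  0.156] shift after turn [-0.354  0.146  0.793]
```

```bash
python3 -m crank '[[[-0.35,0.15,0.3,-0.07,-0.05,0.15],[0,0,0.25,0,0,0],[0,0,0.15,0,0,0],[0,0,0,0,0,0],[0,0,0,0,0,0]]]'; python3 d.py 519 55 150 186;  python3 -m crank '[[[0,0,0,0,0,0]]]';python3 - <<'E'
from h import *
s=ctrl.get_image("scene");t=ctrl.get_image("top")
f=lambda im,r:cv2.resize(im["color"][r[1]:r[3],r[0]:r[2],::-1],(400,300),interpolation=cv2.INTER_CUBIC)
cv2.imwrite("pics/c3.png",np.hstack([f(t,(205,230,305,305)),f(s,(330,150,450,240))]))
np.savez("im3.npz",s=s["color"],t=t["color"])
E
```

```text
clock: 10.05
eef_pos: [518.9, 51.9, 149.2]
tool_rot: [-3.14, -0.003, -3.052]
force: [0.4, 0.3, -4.7]
width: 18.9
t 10.05 pos [518.919  51.912 149.242] rpy [-179.902   -0.144 -174.863] q [ 0.286  0.644 -0.671  1.942  0.575  0.758  0.94 ] F [ 0.435  0.318 -4.676] w 18.88170217109289
shift units [-0.012  0.102 -0.025] turn units [-0.016 -0.024 -0.144] shift after turn [-0.013  0.102 -0.025]
clock: 10.13
eef_pos: [518.6, 51.8, 149.0]
tool_rot: [-3.14, -0.003, -3.052]
force: [-0.3, 0.7, -3.3]
width: 19.4
```

View pics/c3.png

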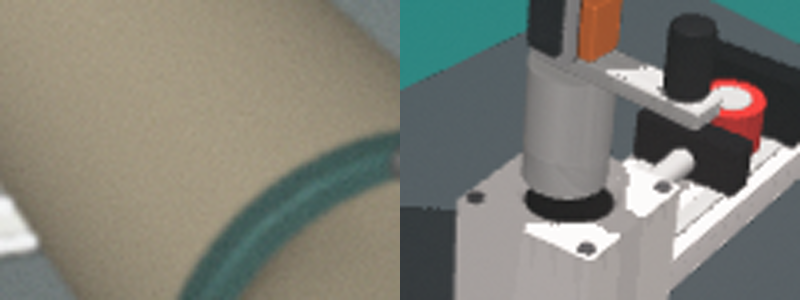

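```bash
python3 -m crank '[[[0,0.1,0,0,-0.02,-0.14],[0,0,0,0,0,0],[0,0,0,0,0,0]]]'; python3 d.py 519 55 125 186;  python3 - <<'E'
from h import *
s=ctrl.get_image("scene")
f=lambda im,r:cv2.resize(im["color"][r[1]:r[3],r[0]:r[2],::-1],(800,600),interpolation=cv2.INTER_CUBIC)
cv2.imwrite("pics/c4.png",f(s,(350,175,414,223)))
for n,X in(("well",(520,56,70)),("foot if at tcp",(*ctrl.read_state()["eef_pos"][:2],82))): print(n,proj(s,np.array(X)))
E
```

```text
clock: 10.48
eef_pos: [518.8, 55.5, 150.0]
tool_rot: [-3.14, 0.001, -3.036]
force: [-0.1, -0.4, -5.1]
width: 19.0
t 10.4833 pos [518.805  55.507 149.965] rpy [-179.894    0.053 -173.94 ] q [ 0.282  0.642 -0.675  1.944  0.58   0.757  0.944] F [-0.144 -0.401 -5.085] w 18.951988350553847
shift units [-0.004 -0.016  0.832] turn units [-0.018  0.009  0.01 ] shift after turn [-0.005 -0.017  0.832]
well [np.float64(379.81185209438786), np.float64(208.77308261843584)]
foot if at tcp [np.float64(379.59634569188154), np.float64(202.08219859738645)]
```

View pics/c4.png

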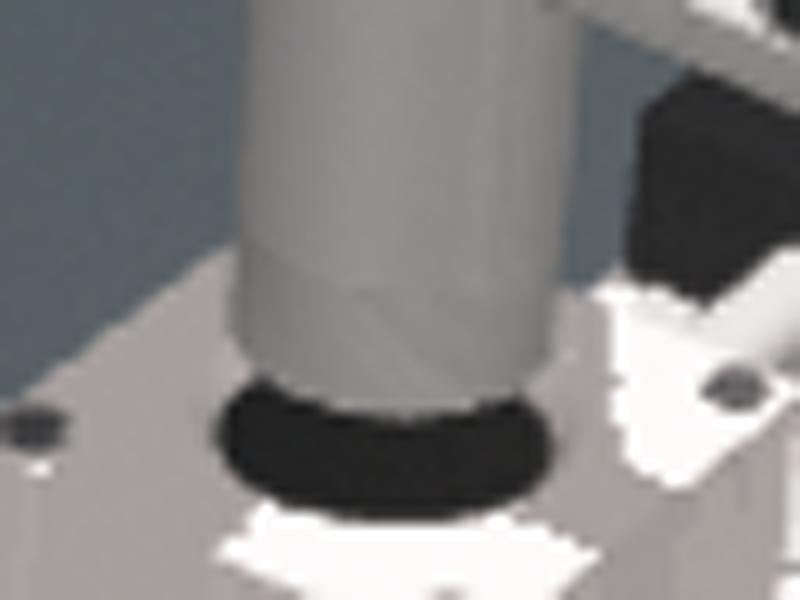

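```bash
python3 -m crank '[[[0.02,-0.02,0.2,0,0,0],[0,0,0.2,0,0,0],[0,0,0.1,0,0,0],[0,0,0,0,0,0],[0,0,0,0,0,0]]]'; python3 d.py 518.2 55 118 186
```

```text
clock: 10.95
eef_pos: [518.2, 55.0, 133.4]
tool_rot: [-3.14, 0.001, -3.036]
force: [-0.4, 0.3, -4.7]
width: 19.3
t 10.95 pos [518.248  55.033 133.427] rpy [-179.918    0.072 -173.941] q [ 0.267  0.664 -0.653  1.959  0.606  0.721  0.922] F [-0.362  0.337 -4.701] w 19.309694098201696
shift units [ 0.002 -0.     0.514] turn units [-0.014  0.012  0.01 ] shift after turn [ 0.002 -0.001  0.514]
```

```bash
python3 -m crank '[[[0,0,0.1,0,0,0],[0,0,0.1,0,0,0],[0,0,0.05,0,0,0],[0,0,0,0,0,0]]]'; python3 -m crank '[[[0,0,0.1,0,0,0],[0,0,0.1,0,0,0],[0,0,0.05,0,0,0],[0,0,0,0,0,0]]]';python3 d.py 518.2 55 108 186
```

```text
clock: 11.28
eef_pos: [518.4, 55.0, 125.0]
tool_rot: [-3.14, 0.001, -3.036]
force: [0.2, -0.2, -4.7]
width: 19.0
clock: 11.62
eef_pos: [518.6, 55.0, 116.8]
tool_rot: [-3.14, 0.002, -3.036]
force: [-0.4, -0.1, -5.0]
width: 19.4
t 11.6167 pos [518.572  55.049 116.804] rpy [-179.93     0.091 -173.958] q [ 0.251  0.688 -0.63   1.971  0.633  0.686  0.899] F [-0.444 -0.097 -5.016] w 19.434371712579345
shift units [0.013 0.    0.293] turn units [-0.012  0.015  0.007] shift after turn [ 0.012 -0.     0.293]
```

Contact expected at TCP z≈108. Creep.

```bash
python3 -m crank '[[[0,0,0.08,0,0,0],[0,0,0.08,0,0,0],[0,0,0,0,0,0]]]'; python3 -m crank '[[[0,0,0.05,0,0,0],[0,0,0.05,0,0,0]]]';python3 -m crank '[[[0,0,0.05,0,0,0],[0,0,0.05,0,0,0]]]';python3 d.py 518.2 55 108 186
```

```text
clock: 11.87
eef_pos: [518.6, 55.1, 111.5]
tool_rot: [-3.14, 0.002, -3.036]
force: [0.1, -0.1, -3.3]
width: 19.3
clock: 12.03
eef_pos: [518.8, 55.1, 108.5]
tool_rot: [-3.14, 0.002, -3.036]
force: [0.1, 0.0, -4.8]
width: 19.5
clock: 12.2
eef_pos: [519.4, 55.4, 107.6]
tool_rot: [-3.139, 0.004, -3.036]
force: [-4.6, -1.8, 19.7]
width: 19.1
t 12.2 pos [519.422  55.392 107.579] rpy [-179.839    0.213 -173.967] q [ 0.239  0.7   -0.614  1.977  0.652  0.666  0.882] F [-4.625 -1.788 19.695] w 19.119053216089537
shift units [ 0.042 -0.009 -0.014] turn units [-0.027  0.036  0.005] shift after turn [ 0.042 -0.009 -0.014]
```

```bash
python3 -m crank '[[[0,0,0,0,0,0.3],[0,0,0.02,0,0,0.5]]]'; python3 -m crank '[[[0,0,0.02,0,0,0.5],[0,0,0.02,0,0,0.5]]]';python3 d.py 518.6 55 108 186
```

```text
clock: 12.37
eef_pos: [519.2, 55.8, 108.1]
tool_rot: [-3.139, 0.004, -3.122]
force: [-0.4, -0.1, -1.3]
width: 19.7
clock: 12.53
eef_pos: [519.3, 56.2, 107.8]
tool_rot: [-3.139, 0.006, 3.052]
force: [-2.3, -0.2, 2.1]
width: 19.2
t 12.5333 pos [519.291  56.235 107.838] rpy [-179.875    0.322  174.861] q [ 0.205  0.686 -0.561  1.979  0.605  0.642  0.73 ] F [-2.286 -0.192  2.066] w 19.20318574294796
shift units [ 0.019 -0.043 -0.005] turn units [-0.026  0.052 -1.857] shift after turn [ 0.027 -0.039 -0.005]
```

```bash
python3 -m crank '[[[0,0,0.025,0,0.02,0.5],[0,0,0.025,0,0,0.5]]]'; python3 -m crank '[[[0,0,0.025,0,0,0.5],[0,0,0.025,0,0,0.5]]]';python3 d.py 519 55 108 186
```

```text
clock: 12.7
eef_pos: [519.3, 56.2, 107.3]
tool_rot: [-3.139, 0.005, 2.942]
force: [-1.4, -0.0, -2.9]
width: 19.2
clock: 12.87
eef_pos: [518.9, 56.2, 105.9]
tool_rot: [-3.139, 0.005, 2.832]
force: [-1.3, -0.1, -4.1]
width: 19.2
t 12.8667 pos [518.907  56.169 105.877] rpy [-179.852    0.261  162.245] q [ 0.164  0.677 -0.497  1.98   0.551  0.617  0.561] F [-1.268 -0.064 -4.051] w 19.20665908024798
shift units [-0.015 -0.036 -0.071] turn units [-0.033  0.038 -3.959] shift after turn [ 0.001 -0.039 -0.071]
```

```bash
python3 -m crank '[[[0,0,0.04,0,0,0],[0,0,0.04,0,0,0]]]'; python3 -m crank '[[[0,0,0.04,0,0,0],[0,0,0.04,0,0,0]]]';python3 d.py 519 55 92 163
```

```text
clock: 13.03
eef_pos: [518.7, 56.5, 103.4]
tool_rot: [-3.139, 0.005, 2.832]
force: [-0.8, -0.6, -4.2]
width: 19.4
clock: 13.2
eef_pos: [518.7, 56.5, 100.6]
tool_rot: [-3.139, 0.005, 2.834]
force: [-0.4, -0.5, -3.3]
width: 19.0
t 13.2 pos [518.718  56.467 100.586] rpy [-179.838    0.263  162.383] q [ 0.158  0.684 -0.49   1.984  0.559  0.606  0.555] F [-0.431 -0.529 -3.29 ] w 18.956767257519846
shift units [-0.022 -0.043  0.286] turn units [-0.027  0.044 -0.103] shift after turn [-0.023 -0.044  0.286]
```

```bash
python3 -m crank '[[[0,0,0.05,0,0,0],[0,0,0.05,0,0,0],[0,0,0.04,0,0,0]]]'; python3 -m crank '[[[0,0,0.04,0,0,0],[0,0,0.04,0,0,0]]]';python3 -m crank '[[[0,0,0.04,0,0,0],[0,0,0.0,0,0,0]]]';python3 d.py 519 55 92 163
```

```text
clock: 13.45
eef_pos: [518.7, 56.4, 95.7]
tool_rot: [-3.139, 0.004, 2.835]
force: [-0.8, 0.2, -3.6]
width: 19.0
clock: 13.62
eef_pos: [518.8, 56.4, 92.9]
tool_rot: [-3.139, 0.004, 2.835]
force: [0.4, 0.5, -4.0]
width: 19.2
clock: 13.78
eef_pos: [518.8, 56.4, 92.3]
tool_rot: [-3.139, 0.004, 2.836]
force: [-0.6, 0.6, -5.2]
width: 19.5
t 13.7833 pos [518.787  56.402  92.29 ] rpy [-179.831    0.251  162.464] q [ 0.151  0.697 -0.479  1.988  0.572  0.589  0.546] F [-0.649  0.59  -5.206] w 19.513513312323102
shift units [-0.021 -0.042  0.01 ] turn units [-0.028  0.042 -0.089] shift after turn [-0.02  -0.043  0.01 ]
```

```bash
python3 -m crank '[[[0,0,0.02,0,0,0],[0,0,0.02,0,0,0]]]';python3 -m crank '[[[0,0,0.0,0,0,0],[0,0,0,0,0,0]]]';python3 d.py 519 56 92 163
```

```text
clock: 13.95
eef_pos: [519.0, 56.4, 92.2]
tool_rot: [-3.138, 0.005, 2.836]
force: [-2.3, -0.4, 6.9]
width: 18.9
clock: 14.12
eef_pos: [518.7, 56.4, 92.3]
tool_rot: [-3.138, 0.005, 2.836]
force: [-0.7, 0.7, -3.3]
width: 19.2
t 14.1167 pos [518.722  56.434  92.269] rpy [-179.795    0.307  162.482] q [ 0.149  0.697 -0.478  1.989  0.573  0.588  0.545] F [-0.693  0.672 -3.251] w 19.19110146710579
shift units [-0.013 -0.011  0.009] turn units [-0.034  0.051 -0.086] shift after turn [-0.013 -0.011  0.009]
```

```bash
sed -i 's/"w",s\["width"\]/"T",np.array(s["torque"]),"w",s["width"]/' d.py; python3 -m crank '[[[0,0,0,0,0,0.3],[0,0,0,0,0,0.4]]]';python3 d.py 519 56 92 163;python3 -m crank '[[[0,0,0,0,0,0.4],[0,0,0,0,0,0.4]]]';python3 d.py 519 56 92 163
```

```text
clock: 14.28
eef_pos: [518.7, 56.6, 92.2]
tool_rot: [-3.139, 0.006, 2.76]
force: [-1.4, 0.7, -0.8]
width: 19.5
t 14.2833 pos [518.703  56.552  92.229] rpy [-179.832    0.319  158.155] q [ 0.136  0.693 -0.457  1.99   0.552  0.58   0.489] F [-1.372  0.714 -0.828] T [-0.     0.438  0.331] w 19.475787254324572
shift units [-0.016 -0.013  0.008] turn units [-0.03   0.052 -0.808] shift after turn [-0.015 -0.015  0.008]
clock: 14.45
eef_pos: [518.8, 56.7, 92.2]
tool_rot: [-3.139, 0.006, 2.672]
force: [-1.0, -0.6, -1.8]
width: 18.9
t 14.45 pos [518.751  56.665  92.23 ] rpy [-179.864    0.346  153.082] q [ 0.12   0.689 -0.433  1.99   0.527  0.571  0.424] F [-0.957 -0.572 -1.812] T [0.064 0.399 0.277] w 18.93913698764401
shift units [-0.017 -0.016  0.008] turn units [-0.028  0.056 -1.653] shift after turn [-0.014 -0.019  0.008]
```

```bash
python3 -m crank '[[[0,0,0,0,0.03,0.5],[0,0,0,0,0,0.5],[0,0,0,0,0,0.5],[0,0,0,0,0,0.5],[0,0,0,0,0,0.5],[0,0,0,0,0,0.5]]]';python3 d.py 519 56 92 163
```

```text
clock: 14.95
eef_pos: [519.1, 57.0, 92.2]
tool_rot: [-3.141, 0.005, 2.341]
force: [0.2, -0.1, -1.8]
width: 19.1
t 14.95 pos [519.124  57.028  92.229] rpy [-179.94     0.274  134.128] q [ 0.063  0.676 -0.344  1.989  0.429  0.545  0.188] F [ 0.215 -0.144 -1.761] T [0.096 0.342 0.29 ] w 19.132300798196372
shift units [-0.022 -0.027  0.008] turn units [-0.021  0.042 -4.812] shift after turn [-0.006 -0.034  0.008]
```

```bash
python3 -m crank '[[[0,0,0,0,0.03,0.5],[0,0,0,0,0,0.5],[0,0,0,0,0,0.5],[0,0,0,0,0,0.5],[0,0,0,0,0,0.5],[0,0,0,0,0,0.5]]]';python3 d.py 519 56 92 163; python3 -m crank '[[[0,0,0,0,0,0.5],[0,0,0,0,0,0.5],[0,0,0,0,0,0.4]]]';python3 d.py 519.5 56.5 92 100
```

```text
clock: 15.45
eef_pos: [519.6, 57.2, 92.2]
tool_rot: [3.141, 0.004, 2.01]
force: [-0.7, -0.6, -0.0]
width: 19.2
t 15.45 pos [519.601  57.22   92.245] rpy [179.994   0.207 115.175] q [ 0.005  0.667 -0.255  1.989  0.325  0.524 -0.042] F [-0.727 -0.568 -0.022] T [0.002 0.365 0.306] w 19.23752831635689
shift units [-0.028 -0.035  0.008] turn units [-0.013  0.033 -7.971] shift after turn [ 0.007 -0.045  0.008]
clock: 15.7
eef_pos: [519.8, 57.3, 92.2]
tool_rot: [3.141, 0.004, 1.856]
force: [-1.3, -1.0, -1.4]
width: 18.7
t 15.7 pos [519.751  57.325  92.214] rpy [179.953   0.258 106.317] q [-0.025  0.663 -0.212  1.99   0.275  0.515 -0.149] F [-1.262 -1.047 -1.446] T [0.027 0.332 0.302] w 18.673205368344046
shift units [-0.024 -0.016  0.007] turn units [0.01  0.042 1.053] shift after turn [-0.026 -0.013  0.007]
```

Slower now, small steps toward the stop.

```bash
python3 -m crank '[[[0,0,0,0,0,0.3],[0,0,0,0,0,0.3],[0,0,0,0,0,0.25],[0,0,0,0,0,0.25]]]';python3 d.py 519.5 56.5 92 90; python3 -m crank '[[[0,0,0,0,0,0.25],[0,0,0,0,0,0.25]]]';python3 d.py 519.5 56.5 92 90
```

```text
clock: 16.03
eef_pos: [519.9, 57.5, 92.2]
tool_rot: [3.14, 0.005, 1.732]
force: [-1.4, -0.3, -1.8]
width: 19.2
t 16.0333 pos [519.872  57.472  92.219] rpy [179.91    0.292  99.23 ] q [-0.049  0.661 -0.178  1.99   0.235  0.509 -0.234] F [-1.391 -0.335 -1.821] T [-0.048  0.303  0.288] w 19.150697938097668
shift units [-0.03  -0.017  0.007] turn units [0.019 0.047 1.538] shift after turn [-0.032 -0.012  0.007]
clock: 16.2
eef_pos: [520.0, 57.4, 92.2]
tool_rot: [3.14, 0.005, 1.675]
force: [-1.0, -0.5, -1.3]
width: 19.1
t 16.2 pos [519.954  57.413  92.215] rpy [179.885   0.29   95.942] q [-0.059  0.66  -0.162  1.99   0.216  0.506 -0.273] F [-1.026 -0.536 -1.347] T [-0.04   0.256  0.271] w 19.11131604067061
shift units [-0.029 -0.018  0.007] turn units [0.022 0.047 0.99 ] shift after turn [-0.03  -0.015  0.007]
```

```bash
for i in 1 2 3; do python3 -m crank '[[[0,0,0,0,0,0.2],[0,0,0,0,0,0.2]]]' | grep -v width;python3 d.py 519.5 56.5 92 90|grep -o 'rpy.*q\|T.*' ; done
```

```text
clock: 16.37
eef_pos: [520.0, 57.5, 92.2]
tool_rot: [3.139, 0.005, 1.628]
force: [-0.0, -0.3, -1.7]
rpy [179.862   0.281  93.263] q
T [-0.005  0.264  0.314] w 19.181556434216365
clock: 16.53
eef_pos: [520.1, 57.4, 92.2]
tool_rot: [3.139, 0.005, 1.581]
force: [-1.3, -1.1, -1.5]
rpy [179.845   0.274  90.608] q
T [-0.024  0.292  0.267] w 19.124919448052555
clock: 16.7
eef_pos: [520.1, 57.4, 92.2]
tool_rot: [3.139, 0.005, 1.535]
force: [-0.4, -0.4, -2.0]
rpy [179.829   0.264  87.946] q
T [-0.068  0.346  0.284] w 19.407628272096517
```

```bash
for i in 1 2 3; do python3 -m crank '[[[0,0,0,0,0,0.15],[0,0,0,0,0,0.15]]]' | grep -v width;python3 d.py 519.5 56.5 92 90|grep -o 'rpy.*q\|T.*' ; done
```

```text
clock: 16.87
eef_pos: [520.2, 57.5, 92.2]
tool_rot: [3.138, 0.004, 1.5]
force: [-0.6, -0.3, -1.8]
rpy [179.812   0.256  85.921] q
T [-0.026  0.326  0.343] w 19.65005762698234
clock: 17.03
eef_pos: [520.2, 57.4, 92.2]
tool_rot: [3.138, 0.005, 1.467]
force: [-1.0, -1.7, -1.2]
rpy [179.795   0.271  84.068] q
T [-0.106  0.288  0.873] w 19.124986270024422
clock: 17.2
eef_pos: [520.3, 57.4, 92.3]
tool_rot: [3.138, 0.005, 1.438]
force: [0.2, -1.4, -0.7]
rpy [179.766   0.314  82.368] q
T [-0.348  0.225  1.187] w 18.982952997951323
```

```bash
python3 -m crank '[[[0,0,0,0,0,0],[0,0,0,0,0,0]]]' | grep -v width;python3 d.py 519.5 56.5 92 90|grep -o 'rpy.*q\|T.*' ;python3 -m crank '[[[0,0,0,0,0,-0.15],[0,0,0,0,0,0]]]' | grep -v width;python3 d.py 519.5 56.5 92 90|grep -o 'rpy.*q\|F.*'
```

```text
clock: 17.37
eef_pos: [520.2, 57.4, 92.3]
tool_rot: [3.137, 0.006, 1.439]
force: [-1.1, -1.3, -1.6]
rpy [179.757   0.352  82.451] q
T [-0.169  0.243  1.017] w 19.058856723697385
clock: 17.53
eef_pos: [520.2, 57.4, 92.2]
tool_rot: [3.137, 0.006, 1.455]
force: [-0.6, -1.3, -1.3]
rpy [179.765   0.348  83.341] q
F [-0.575 -1.332 -1.322] T [-0.123  0.325  0.677] w 19.487545087562243
```

```bash
python3 -m crank '[[[0,0,0,0,0,-0.25],[0,0,0,0,0,0]]]' | grep -v width;python3 d.py 519.5 56.5 92 90|grep -o 'rpy.*q\|F.*'
```

```text
clock: 17.7
eef_pos: [520.2, 57.3, 92.3]
tool_rot: [3.138, 0.005, 1.479]
force: [-1.4, -0.5, -1.7]
rpy [179.789   0.313  84.735] q
F [-1.45  -0.535 -1.728] T [-0.06   0.242  0.231] w 18.961781781853734
```

```bash
python3 -m crank '[[[0,0,0,0,0,0],[0,0,0,0,0,0],[0,0,0,0,0,0],[0,0,0,0,0,0],[0,0,0,0,0,0],[0,0,0,0,0,0],[0,0,0,0,0,0],[0,0,0,0,0,0]]]' -1 ;python3 d.py 519.5 56.5 92 90|grep -o 'rpy.*q\|F.*'
python3 -m crank '[[[0,0,-0.2,0,0,0],[0,0,-0.3,0,0,0],[0,0,-0.4,0,0,0],[0,0,-0.4,0,0,0],[0,0,-0.5,0,0,0],[0,0,-0.6,0,0,0],[0,0,-0.6,0,0,0],[0,0,-0.6,0,0,0],[0,0,0,0,0,0]]]'
```

```text
clock: 18.37
eef_pos: [523.6, 58.1, 93.6]
tool_rot: [3.132, 0.002, 1.471]
force: [0.2, 0.1, -0.4]
width: 85.4
rpy [179.422   0.095  84.302] q
F [ 0.166  0.13  -0.415] T [-0.046  0.072 -0.003] w 85.36225565678748
clock: 19.12
eef_pos: [521.8, 58.7, 211.3]
tool_rot: [3.131, 0.001, 1.472]
force: [0.3, 0.9, 0.0]
width: 85.4
```

```bash
python3 -m crank '[[[-0.5,0,-0.3,0,0,0],[-0.9,0,0,0,0,0],[-0.9,0,0,0,0,0],[-0.9,0,0,0,0,0],[-0.9,0,0,0,0,0],[-0.9,0,0,0,0,0],[-0.9,0,0,0,0,0],[-0.9,0,0,0,0,0],[-0.9,0,0,0,0,0],[-0.5,0,0,0,0,0],[0,0,0,0,0,0]]]'
python3 - <<'E'
from meas import *
s=ctrl.get_image("scene");t=ctrl.get_image("top")
f=lambda im,r:cv2.resize(im["color"][r[1]:r[3],r[0]:r[2],::-1],(400,300),interpolation=cv2.INTER_CUBIC)
cv2.imwrite("pics/c5.png",np.hstack([f(t,(160,225,280,315)),f(s,(340,140,460,230))]))
ms,cs,ss=mask(s,"orange",(340,140,420,230));mt,ct,st=mask(t,"orange",(230,240,280,290))
print(ss,st,tri((s,*cs),(t,*ct)))
for im,n in((s,"s"),(t,"t")):
    C=cloud(im);m=(mask(im,"orange",(340,140,420,230) if n=="s" else (230,240,280,290))[0]>0);print(n,np.percentile(C[m][:,2],[50,90,98]),C[m].mean(0))
E
```

```text
clock: 20.03
eef_pos: [496.3, -193.9, 223.9]
tool_rot: [3.126, -0.001, 1.479]
force: [-1.2, -0.2, 0.5]
width: 85.4
[371 181   3   2   3] [244 257   3   3   5] (array([517.6,  51.6, 122.6]), [np.float64(10.057421099611032), np.float64(10.057421099611151)])
s [123.3 124.3 124.5] [514.6  40.5 123.7]
t [122.3 125.1 125.3] [524.1  59.3 123.2]
```

View pics/c5.png

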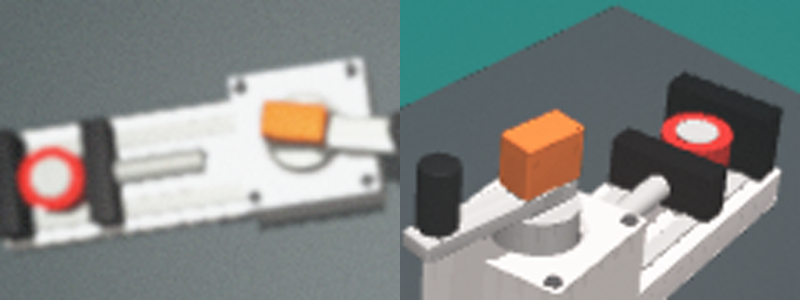

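Run:
```python
from meas import *
s=ctrl.get_image("scene");t=ctrl.get_image("top")
for im,n,r in((s,"s",(365,170,400,205)),(t,"t",(235,250,262,272))):
    C=cloud(im);c=im["color"].astype(int);o=np.zeros((480,640),bool);o[r[1]:r[3],r[0]:r[2]]=1
    m=o&(c[...,0]-c[...,2]>80)&(C[...,2]>115);m=cv2.erode(m.astype(np.uint8),np.ones((3,3)))>0
    P=C[m&(C[...,2]>120)]; print(n,len(P),np.median(P,0),"hub top z");A=np.c_[P[:,:2]-P[:,:2].mean(0),np.ones(len(P))];print("slopes",np.linalg.lstsq(A,P[:,2],rcond=None)[0])
    print(cv2.minAreaRect(P[:,:2].astype(np.float32)))
    for q in["puck","oil","dish"]:
        for e in ctrl.search_frame(q,im)[:1]: print(q,round(e["conf"],2),np.array(e["extent"]))
```

```text
s 175 [524.4  52.3 124.1] hub top z
slopes [ -0.1   0.  123.7]
((522.6007690429688, 54.23109436035156), (31.62820816040039, 18.04792594909668), 85.2045669555664)
puck 0.87 [352.5 297.4  25.3  21.5]
oil 0.87 [298.4 380.5  27.9  52.4]
dish 0.7 [275.3 224.2  50.2  31.5]
t 151 [517.8  54.4 123.3] hub top z
slopes [ -4.9  -1.2 129.6]
((458.7198791503906, -5.3023834228515625), (198.47000122070312, 27.189123153686523), 45.227752685546875)
puck 0.66 [322.8 237.9  14.5  12.9]
oil 0.6 [398.4 197.   12.4  16.6]
dish 0.88 [305.5 343.4  43.6  43.6]
```

```bash
python3 -c "
from cell import ctrl
print(ctrl.read_state()['qd']); print(ctrl.finish_job())"
```

```text
[ 0.00683314  0.00067552  0.0020445   0.00068743 -0.00139568  0.00116149
  0.0009434 ]
the job is handed in; nothing more can be done
None
```

The crank is fully home in the well and turned clockwise to its stop. I let go of it and handed the job in at about 20 s on the robot's clock. `finish_job` gave no verdict.

- **Finding the square:** I lowered the crank until it rested on the hidden square, with about 25 N at first contact. I then searched clockwise with under about 10 N. It dropped after roughly 20° and went down the full 16 mm.
- **Turning:** The crank turned about 79° from engagement, against about 0.3 N m. It then met a stiff stop; torque peaked at about 1.2 N m there. I eased off to about 0.2 N m before opening the gripper.
- **Last checks:**
  - The hub top measured 123–124 mm, against 123 mm for fully home.
  - In the pictures, the moving jaw is against the red specimen.
  - The puck, oil bottle and dish were detected within about 3 px of where they started, close to detector noise.
- **What failed or disagreed:**
  - The hub silhouette fit came out poor and was not used.
  - The final tilt fit gave a usable value only in the scene view (slope 0.1 at the printed precision). The top-view fit was spoiled by stray depth points.
  - I could not read the vice contact force or the drive angle directly. I inferred both from wrist force and torque.

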